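Reload the inverted wide-crown stapler

ROBOT

A 6-joint arm with a two-finger parallel gripper is mounted at the origin on the work surface. World frame = base frame: x ahead of the robot, y to its left, z up, the work surface at z = 0. Lengths are in m, angles in rad, forces in N, time in s.
With the tool pointing down it reaches from about 0.35 to 0.975 m from the base axis. Payload 4.9 kg.
Tool frame: the origin (TCP) lies at the very end of the fingers, on their centre line; the grasp point (between the pads) lies 19 mm behind it; z points along the fingers, y is the line along which they close (so a half turn about z gives the same grasp; the last joint's range is limited). The gripper opens to 85 mm and grips with 20 to 120 N. Pads are 22 mm wide; open, the fingers measure 114 mm over their backs; the gripper's body (76 mm by 85 mm) begins 54 mm behind the grasp point. The pads swing forward as they close: fully open they stand 13 mm farther back than shut.
Start: joints at [-1.382, 0.053, 1.613, -0, 1.476, -0.119], TCP at [0.189, -0.596, 0.231] pointing down, gripper open.
Joint ranges: [-3.01, 3.01], [-1.01, 2.22], [0.06, 2.58], [-1.02, 4.17], [0.09, 2.62], [-3.14, 3.14]. Speed limits (rad/s): [2.57, 2.57, 3.14, 3.14, 3.14, 3.14].

INTERFACE

Orientations are given as a unit quaternion [w, x, y, z].
In Python, from plant import manip gives the robot as it stands.
- The arm moves only by the tool play_rows, never from a script. Its argument "series" is a list that holds one entry, the list of rows, each a list of 7 numbers: the shift along the world's x, y, z in m, then the turn, a rotation vector about the world's x, y, z in degrees, then the opening, from 0 (shut) to 1 (fully open). In form: [[[dx, dy, dz, rx, ry, rz, grip], ...]]. A call has 1 to 10 rows; each row shifts and turns the commanded pose from where the row before left it; what a row does not reach is not made up. A row lasts 1/10 s, in which the tool goes at most 50 mm and 8.59 degrees, less where a joint would pass 70% of its speed; a pose out of reach is approached as far as the arm can. A call with a gripper value outside its range is refused whole. The fingers move at their own pace and stop on an object; the grip force is fixed at half the most. Time passes only in rows, so rows that do not move let the fingers close. It gives the time, the measured TCP pose, the force, the opening and the grip force at its end, in the units of the state.
- manip.state(): the state, without advancing time (a new reading comes with each control period).
- manip.grab_frame(name): name is "side" or "top"; returns a dict with "frame" (420x560x3 uint8, blue, green, red), "mtx" (3x3 intrinsics, pixels), "R" (3x3) and "t" (3): a world point X has camera coordinates R X + t. Camera axes: x right, y down, z forward; pixel columns grow to the right and rows downward; lengths in m; the calibration is good to about 2 mm. A picture is of the moment at which its call begins. There is no depth.
- manip.job_done(): hands the job in; it is judged then, once.
The state is a dict: "time": time; "joint_pos": joint angles; "joint_vel": joint speeds; "joint_efforts": joint torques, N m; "tool_pos": TCP position; "tool_rot": TCP orientation; "contact_force": force on the tool from outside, world axes, zero at the start; "ft_torque": the same for the moment, N m; "gripper_width": opening from 0.0 (shut) to 1.0 (fully open); "grasp_force": force on a finger pad.
Only numpy, scipy, OpenCV 4.12 (cv2) and the standard library are available. Lean on these libraries where they do the work, as an engineer would, in place of code of your own. Each camera call takes 0.05 s, during which the arm holds its last target. There are 200 camera calls.

TASK

Reload the stapler that stands upside down in its plywood cradle: draw its magazine rail right back, set the wide steel staple strip from the tackle box down into the channel, crown down and points up, then slide the rail fully home against the follower spring so that the catch holds it shut, and let go. Leave the mallet, glue bottle, brass strip and shelf peg undisturbed.

Things in the scene. Friction and masses are not known exactly. Their poses are not given: they have to be found in the camera images.
- stapler: Green pneumatic stapler, 230 mm long, fixed upside down in a plywood cradle (board 255 x 120 x 18 mm), magazine uppermost. Origin on the bench under the magazine; own x level along the magazine towards the nose, z up. Steel channel on top, open above and behind, from x = -112 to +62 mm, centred on y = 0. Below it: head 74 mm wide reaching x = 117 mm, black handle with its top at z = 96 mm.
- channel_front (a point): Point on the channel floor's centre line at the nose block's face (stapler x 62, y 0, z 165 mm); a loaded strip's front end is pushed to here. Axes as the stapler's. Channel 30 mm wide inside, upright walls 10 mm high above the floor, then 45 degree lips flaring to 40 mm wide, 15 mm above the floor.
- nose_tip (a point): Top of the steel nose tip, stapler x 70, y 0, z 215 mm: tip 10 mm along x, 30 mm wide. It stands on the dark nose block, x 62 to 92 mm, 42 mm wide, top at z = 205 mm.
- rail (a joint): Magazine rail, slides level along the stapler's x: 0 = home on its catch, grows (m) as it is drawn back to -x, stop at 0.15, overtravel to -0.003 when pushed. Starts at 0.03 to 0.08; friction 1.5 N keeps it where it is left. Over the last 25 mm of closing a spring catch adds up to about 4 N; it drops in by 0.000 and then holds the rail (within 0.003). Closing on a full strip takes about 13 N.
- rail_bar_end (a point): Centre of the front end of the rail's steel bar (14 mm wide, 18 mm high, stapler z 172 to 190 mm), at stapler x = 55 mm - rail value. The bar runs between the staple legs above the crown as the rail closes. Drawn back to 0.14 it leaves 147 mm of channel free before the nose block. Axes as the stapler's.
- rail_grip (a point): Centre of the top of the orange grip block at the rail's rear end: block 22 mm along the rail, 34 mm across, reaching 54 mm down from this point, clear on both sides and above; at stapler x = -131 mm - rail value, y 0, z 212 mm. Moves with the rail; axes as the stapler's.
- follower (a joint): Red spring follower riding on the rail bar: 0 = fully forward on the rail (spring 4 N), grows in metres as the strip pushes it back along the rail (6.7 N at 0.108, its value with the rail home on a full strip).
- follower_face (a point): Middle of the follower's front face (29 mm wide, stapler z 168 to 199 mm), at stapler x = 50 mm - rail value - follower value.
- wide_strip: Wide bright-steel staple strip to load: one rigid U-shaped stick 120 mm long (own x), 26 mm across (own y), 36 mm high, wall 2 mm, 130 to 210 g. Origin at the centre of its underside (the crown); it already stands crown down, points up (own z up) on the floor of one of the tackle box's compartments, roughly along own x of the box. Both ends are alike.
- tackle_box: Clear plastic tackle box fixed to the bench, 175 (own x) x 300 (own y) x 45 mm high, walls and floor 3 mm; three equal compartments, each 169 x 96 mm, centred on y = -99, 0 and +99 mm. Lid folded back flat on the bench beyond it (own x 93 to 265 mm, 290 with its blue latches; 13 mm high). Origin at the centre of the box's underside.
- narrow_strip: Bystander: brass-coloured narrow staple strip, 100 x 25 mm, 11 mm high, lying on its side in another compartment. Origin at the centre of its underside.
- shelf_peg: Bystander: turned beech shelf peg, 85 mm long (own x), 20 mm thick, lying in the remaining compartment. Origin at the centre of its underside.
- mallet: Bystander: wooden mallet standing on its head just beyond the stapler's nose, handle up. Head 62 x 115 x 80 mm high (115 along own y), handle 24 x 32 mm up to 265 mm above the bench. Origin at the centre of the head's underside.
- glue_bottle: Bystander: yellow glue bottle standing on the far side of the stapler, 60 mm diameter, 190 mm high. Origin at the centre of its underside.
Not all that is in view belongs to the job. Of the things that look like the wide_strip, take the one that is nearest to the robot's base at the start.

How it is judged:
By the outcome, as a careful person would: the job done as asked, in the order asked, and still so for the second after the job is handed in, with the robot touching nothing.
It also fails if it takes over 72 s, if anything falls off the work surface, if the arm or the gripper's body presses on something with over 40 N, if the wrist force passes 120 N, or if a joint passes its speed limit or range.

## Working session

There is one attempt and no reset: what is moved stays moved. The work goes in short steps, Python scripts to look and compute and a tool call to move; the robot and the scene stay as the last step left them, time stands still between calls to the robot, and variables do not carry over. Pictures are saved under pics/ and viewed, at most 10 in all, crops included, and the job is handed in when it is done.

Besides the shell and the picture viewer there is one more tool, called after ">>>" as name(argument=value, ...) on one line, values as JSON. play_rows: Moves the arm, as the interface text tells. Its arguments: {"type":"object","properties":{"series":{"type":"array"}},"required":["series"]}

```bash
mkdir -p pics; ls; python3 - <<'E'
from plant import manip
import cv2
for n in("top","side"):
    f=manip.grab_frame(n); cv2.imwrite(f"pics/{n}0.png",f["frame"]); print(n,f["mtx"],f["R"],f["t"], -f["R"].T@f["t"])
print(manip.state())
E
```

```text
pics
top [[382.3355932    0.         280.46267015]
 [  0.         382.3355932  208.85519834]
 [  0.           0.           1.        ]] [[ 0.00280142 -0.99995238  0.00934871]
 [-0.98145312 -0.00454134 -0.19164848]
 [ 0.19168181 -0.00863844 -0.98141911]] [-0.14004109  0.51219219  1.01274056] [ 0.30896099 -0.12895989  1.093393  ]
side [[394.9246446    0.         280.69216623]
 [  0.         394.9246446  211.54679105]
 [  0.           0.           1.        ]] [[ 0.93199478 -0.36210237  0.01635863]
 [-0.23874629 -0.64720213 -0.72396796]
 [ 0.27273786  0.6708288  -0.6896396 ]] [-0.51043555  0.14607725  1.15552051] [ 0.19544448 -0.86544485  0.91099798]
{'time': 0.1, 'joint_pos': array([-1.38196348e+00,  5.33096219e-02,  1.61417275e+00,  2.82478135e-05,
        1.47602329e+00, -1.19025213e-01]), 'joint_vel': array([-0.00028292, -0.00373389, -0.00274175, -0.00131775,  0.00066371,
       -0.00024746]), 'joint_efforts': array([-3.23036447e-04, -3.94906354e+01, -3.71364462e+01, -1.41345463e-04,
        3.92082991e-03, -7.54295058e-06]), 'tool_pos': array([ 0.18927034, -0.59504796,  0.23016474]), 'tool_rot': array([-9.56411892e-04,  9.88176056e-01,  1.53320474e-01, -1.93281786e-05]), 'contact_force': array([-0.18467964,  0.43864246,  0.07680409]), 'ft_torque': array([0.04174427, 0.01305058, 0.01888009]), 'grasp_force': 0.0, 'gripper_width': 1.0016644497274356}
```

View pics/top0.png

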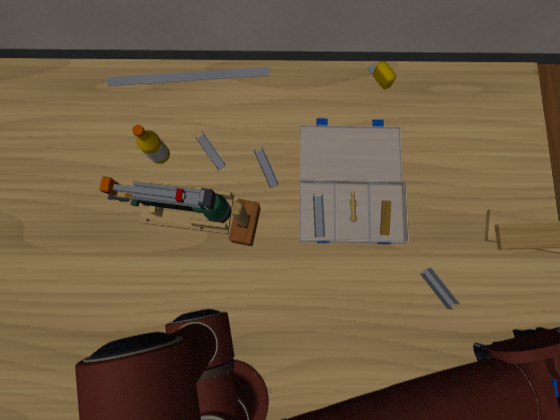

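View pics/side0.png

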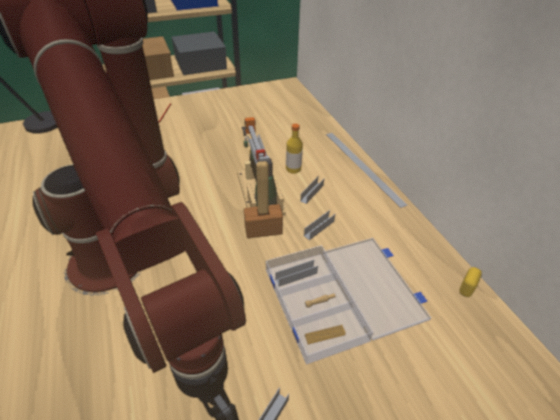

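The top view shows the stapler at about (165,198), with its orange grip at (107,185) and nose at (208,197), and the mallet at (242,220). The box spans (300–407, 182–242). Things that look like the wide strip are at (210,150), (266,168), (319,215) inside the box, and (440,288). I'll work out their distances from the base and enlarge.

```bash
cat > h.py <<'E'
import numpy as np, cv2
from plant import manip
def grab(n): return manip.grab_frame(n)
def ray(f,p):
    d=f["R"].T@np.linalg.solve(f["mtx"],[p[0],p[1],1.]); return -f["R"].T@f["t"],d
def onz(f,p,z):
    c,d=ray(f,p); return c+d*(z-c[2])/d[2]
def proj(f,X):
    c=f["R"]@np.asarray(X,float)+f["t"]; q=f["mtx"]@c; return q[:2]/q[2]
def tri(f,p,g,q):
    c1,d1=ray(f,p);c2,d2=ray(g,q); d1/=np.linalg.norm(d1);d2/=np.linalg.norm(d2)
    s=np.linalg.lstsq(np.c_[d1,-d2],c2-c1,rcond=None)[0]
    a,b=c1+s[0]*d1,c2+s[1]*d2; return (a+b)/2,np.linalg.norm(a-b)
E
python3 - <<'E'
from h import *
t=grab("top");s=grab("side")
for p in [(210,150),(266,168),(319,215),(440,288)]:
    X=onz(t,p,.02);print(p,X.round(3),np.hypot(*X[:2]).round(3),proj(s,X).round())
a=cv2.resize(t["frame"][165:250,90:420-60],None,fx=2.9,fy=2.9,interpolation=cv2.INTER_CUBIC)
b=cv2.resize(s["frame"][235:360,258:340+90],None,fx=2.7,fy=2.7,interpolation=cv2.INTER_CUBIC)
c=cv2.resize(s["frame"][110:240,230:340],None,fx=2.6,fy=2.6,interpolation=cv2.INTER_CUBIC)
o=np.zeros((600,800,3),np.uint8);o[:a.shape[0],:a.shape[1]]=a[:, :800];o[250:250+b.shape[0],:b.shape[1]]=b;o[250:250+c.shape[0],480:480+c.shape[1]]=c
o=np.clip(o*1.4,0,255).astype(np.uint8);cv2.imwrite("pics/crop1.png",o)
E
```

```text
(210, 150) [0.694 0.07  0.02 ] 0.698 [313. 189.]
(266, 168) [ 0.64  -0.096  0.02 ] 0.647 [319. 224.]
(319, 215) [ 0.501 -0.248  0.02 ] 0.559 [297. 273.]
(440, 288) [ 0.298 -0.579  0.02 ] 0.652 [270. 418.]
```

View pics/crop1.png

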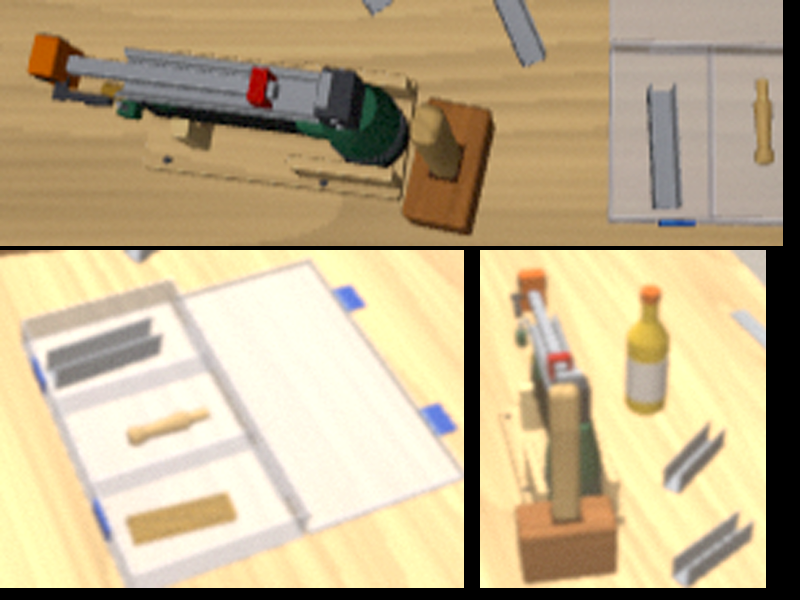

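Candidates and their distances from the base:

| Pixel | Place | Distance (m) |
|---|---|---|
| (210,150) | bench | 0.70 |
| (266,168) | bench | 0.65 |
| (319,215) | box compartment | 0.56 |
| (440,288) | bench | 0.65 |

The one at (319,215) is nearest, stands points up and is in the box, and the crop confirms it. Next I'll take an enlarged look at the stapler.

```bash
python3 - <<'E'
from h import *
t=grab("top");s=grab("side")
a=cv2.resize(t["frame"][170:220,95:225],None,fx=6,fy=6,interpolation=cv2.INTER_CUBIC)
b=cv2.resize(s["frame"][115:195,235:280],None,fx=6,fy=6,interpolation=cv2.INTER_CUBIC)
b=cv2.rotate(b,cv2.ROTATE_90_COUNTERCLOCKWISE)
o=np.zeros((580,800,3),np.uint8);o[:300,:780]=a;o[305:575,:480]=b
for i in range(0,130,10): cv2.putText(o,str(95+i),(i*6,10),0,.35,(0,255,255),1)
for i in range(0,50,10): cv2.putText(o,str(170+i),(0,i*6+4),0,.35,(0,255,255),1)
for i in range(0,80,10): cv2.putText(o,"v%d"%(115+i),(i*6,317),0,.35,(0,0,255),1)
for i in range(0,45,10): cv2.putText(o,"u%d"%(235+i),(484,575-i*6),0,.35,(0,0,255),1)
cv2.imwrite("pics/crop2.png",np.clip(o*1.4,0,255).astype(np.uint8))
for n,f in(("t",t),("s",s)):
    h=cv2.cvtColor(f["frame"],cv2.COLOR_BGR2HSV); 
    m=cv2.inRange(h,(5,200,80),(14,255,255)); m2=cv2.inRange(h,(0,200,80),(4,255,255))|cv2.inRange(h,(174,180,80),(180,255,255))
    for k,mm in(("or",m),("red",m2)):
        for c in cv2.findContours(mm,0,1)[0]:
            if cv2.contourArea(c)>12: print(n,k,cv2.minAreaRect(c),cv2.contourArea(c))
E
```

```text
t or ((105.5, 184.0), (14.0, 7.0), 90.0) 69.5
t or ((137.5, 130.5), (9.0, 9.0), 90.0) 56.5
t red ((178.36538696289062, 194.17306518554688), (5.099019527435303, 11.178619384765625), 11.309932708740234) 44.0
```

View pics/crop2.png

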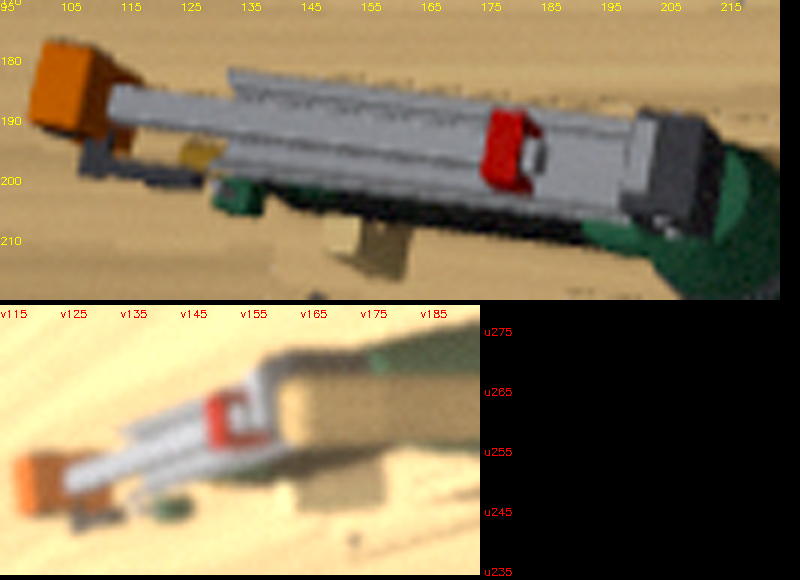

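The crop shows the grip top centred at top (105.7,184.5) / side (250,121.7), the follower's red top around top (179.5,195), and the light nose tip around top (202,196). Next I'll triangulate these and work out the stapler frame.

```bash
python3 - <<'E'
from h import *
t=grab("top");s=grab("side")
G,e=tri(t,(105.7,184.5),s,(250,121.7));print("grip",G,e)
G2=onz(t,(105.7,184.5),.212);print("grip@.212",G2, proj(s,G2))
# channel lip outer edges in top crop px (z .180): upper (230,70)->(560,105)?, lower (215,163)->(620,215)
c=lambda p:(p[0]/6+95,p[1]/6+170)
N=onz(t,c((641,152)),.215);print("nose tip",N,proj(s,N))
d=N-G2;d/=np.linalg.norm(d);print("axis",d,np.degrees(np.arctan2(d[1],d[0])),"rail",np.linalg.norm(N-G2)-.201)
for p in [(230,70),(632,112),(215,165),(622,215)]: print(p,onz(t,c(p),.18).round(4))
F=onz(t,c((512,150)),.199);print("follower front top",F,"dist nose",np.linalg.norm((F-N)[:2]))
# strip
f=t["frame"];h=cv2.cvtColor(f,cv2.COLOR_BGR2HSV)
sub=f[190:245,300:336].astype(int);
m=((h[190:245,300:336,2]<125)).astype(np.uint8)
for k in cv2.findContours(m,0,1)[0]:
    if cv2.contourArea(k)>50: print(cv2.minAreaRect(k+np.array([300,190])))
a=cv2.resize(f[175:250,295:345],None,fx=7,fy=7,interpolation=cv2.INTER_CUBIC)
g=s["frame"][250:300,262:325];b=cv2.resize(g,None,fx=7,fy=7,interpolation=cv2.INTER_CUBIC)
o=np.zeros((525,800,3),np.uint8);o[:,:350]=a;o[:350,355:355+441]=b
cv2.imwrite("pics/crop3.png",np.clip(o*1.4,0,255).astype(np.uint8))
E
```

```text
grip [0.54187873 0.28485468 0.19571303] 0.0006104739867375366
grip@.212 [0.53795575 0.27731271 0.212     ] [249.49669306 118.75995238]
nose tip [0.51207665 0.04838716 0.215     ] [264.89117072 156.91476821]
axis [-0.1123209  -0.99358667  0.01302065] -96.44967195203873 rail 0.02940320590099843
(230, 70) [0.5538 0.225  0.18  ]
(632, 112) [0.5369 0.0598 0.18  ]
(215, 165) [0.5139 0.2281 0.18  ]
(622, 215) [0.4939 0.062  0.18  ]
follower front top [0.51633965 0.10303522 0.199     ] dist nose 0.054814084383170744
((318.7051696777344, 215.01341247558594), (44.40869140625, 11.306507110595703), 87.39744567871094)
((317.5, 216.5), (53.0, 35.0), 90.0)
```

View pics/crop3.png

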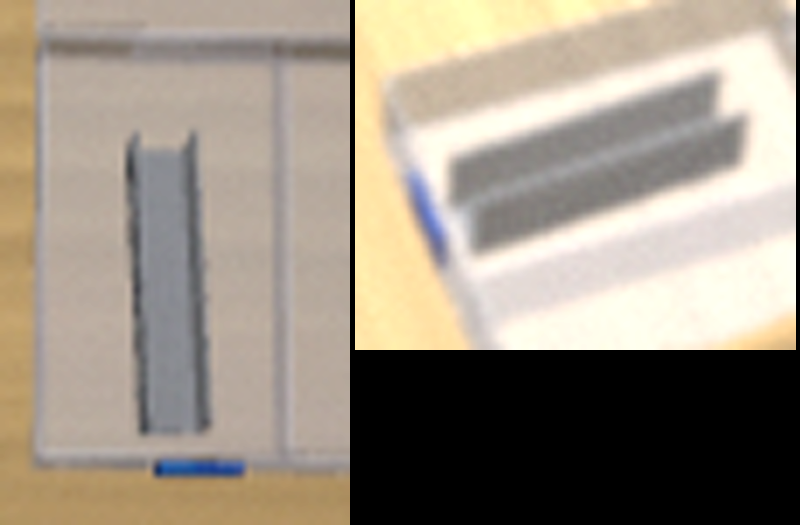

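The crop shows the strip's far-end leg tips at top (314.1,193.7) and (322.9,193.6), side (313.9,260.3) and (317.7,266.4). The near crown edge is centred around top (319.6,236.9).

```bash
python3 - <<'E'
from h import *
t=grab("top");s=grab("side")
L=tri(t,(314.2,193.7),s,(313.9,260.3));R=tri(t,(322.9,193.6),s,(317.7,266.4));print(L,R)
far=onz(t,(318.6,193.7),.039);near=onz(t,(319.6,236.9),.004);print(far,near,(far+near)/2)
d=far-near;print(np.linalg.norm(d[:2]),np.degrees(np.arctan2(d[1],d[0])))
# fit band lines: left base edge & right top edge
a=[onz(t,(295+x/7,175+y/7),z) for x,y,z in[(130,170,.004),(140,425,.004),(198,150,.039),(210,415,.039)]]
print(np.round(a,4)); [print(np.degrees(np.arctan2(*(q-p)[[1,0]]))) for p,q in((a[1],a[0]),(a[3],a[2]))]
E
```

```text
(array([ 0.55901132, -0.23391591,  0.03474901]), np.float64(0.0021881369333796264)) (array([ 0.55922196, -0.25856821,  0.03596479]), np.float64(0.00202382416654548))
[ 0.55916604 -0.24622641  0.039     ] [ 0.44038413 -0.25091086  0.004     ] [ 0.49977508 -0.24856863  0.0215    ]
0.11887423817010656 2.2584279572391575
[[ 0.5506 -0.2351  0.004 ]
 [ 0.4437 -0.2378  0.004 ]
 [ 0.5513 -0.2594  0.039 ]
 [ 0.4435 -0.2621  0.039 ]]
1.405002457147177
1.4621490543171374
```

>>> play_rows(series=[[[0.025,0.035,0.017,0,0,6.6,1],[0.025,0.035,0.017,0,0,6.6,1],[0.025,0.035,0.017,0,0,6.6,1],[0.025,0.035,0.017,0,0,6.6,1],[0.025,0.035,0.017,0,0,6.6,1],[0.025,0.035,0.017,0,0,6.6,1],[0.025,0.035,0.017,0,0,6.6,1],[0.025,0.035,0.017,0,0,6.6,1],[0.025,0.035,0.017,0,0,6.6,1],[0.025,0.035,0.017,0,0,6.6,1]]])

```text
time: 1.5
tool_pos: [0.44, -0.244, 0.4023]
tool_rot: [0.001, 0.744, 0.668, 0.0]
contact_force: [0.7, -0.7, -0.1]
gripper_width: 1.004
grasp_force: 0.0
```

>>> play_rows(series=[[[0.01,0.0475,0,0,0,0,1],[0.01,0.0475,0,0,0,0,1],[0.01,0.0475,0,0,0,0,1],[0.01,0.0475,0,0,0,0,1],[0.01,0.0475,0,0,0,0,1],[0.01,0.0475,0,0,0,0,1],[0.01,0.0475,0,0,0,0,1],[0.01,0.0475,0,0,0,0,1],[0.01,0.0475,0,0,0,0,1],[0.01,0.0475,0,0,0,0,1]]])

```text
time: 2.5
tool_pos: [0.5393, 0.2315, 0.4016]
tool_rot: [0.0, 0.745, 0.667, 0.0]
contact_force: [0.6, -0.8, 0.7]
gripper_width: 1.0
grasp_force: 0.0
```

>>> play_rows(series=[[[0,0.016,-0.035,0,0,0,1],[0,0.016,-0.035,0,0,0,1],[0,0.016,-0.035,0,0,0,1],[0,0,-0.04,0,0,0,1],[0,0,-0.035,0,0,0,1],[0,0,-0.025,0,0,0,1],[0,0,-0.012,0,0,0,1]]])

```text
time: 3.2
tool_pos: [0.5377, 0.2769, 0.1808]
tool_rot: [-0.001, 0.745, 0.667, -0.002]
contact_force: [0.7, -1.1, -0.9]
gripper_width: 1.0
grasp_force: 0.0
```

```bash
python3 - <<'E'
from h import *
t=grab("top");s=grab("side")
a=cv2.resize(t["frame"][150:225,70:170],None,fx=4,fy=4,interpolation=cv2.INTER_CUBIC)
b=cv2.resize(s["frame"][70:170,210:310],None,fx=4,fy=4,interpolation=cv2.INTER_CUBIC)
o=np.zeros((400,800,3),np.uint8);o[:300,:400]=a;o[:400,400:]=b
cv2.imwrite("pics/grip.png",np.clip(o*1.4,0,255).astype(np.uint8))
st=manip.state();print(st["tool_pos"],st["contact_force"])
E
```

```text
[0.53830725 0.27699596 0.18222737] [-0.21041733 -0.34867821  0.05364255]
```

View pics/grip.png

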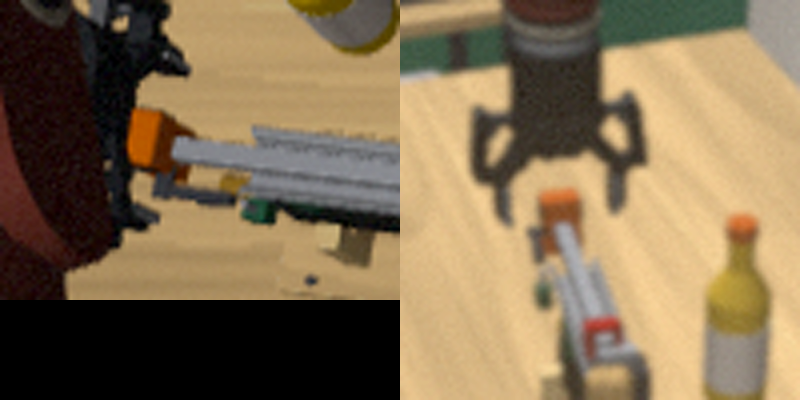

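The fingers straddle the block evenly: the side crop shows them at 503 and 617 with the block at 560. I'll close.

>>> play_rows(series=[[[0,0,0,0,0,0,0],[0,0,0,0,0,0,0],[0,0,0,0,0,0,0],[0,0,0,0,0,0,0],[0,0,0,0,0,0,0],[0,0,0,0,0,0,0]]])

```text
time: 3.9
tool_pos: [0.5383, 0.2782, 0.1866]
tool_rot: [-0.001, 0.745, 0.667, -0.0]
contact_force: [-8.0, 0.4, 8.4]
gripper_width: 0.389
grasp_force: 61.1
```

>>> play_rows(series=[[[0.0005,0.0113,0,0,0,0,0],[0.0008,0.0113,0.001,0,0,0,0],[0.0013,0.0113,0.001,0,0,0,0],[0.0013,0.0113,0.001,0,0,0,0],[0.0013,0.0113,0,0,0,0,0],[0.0013,0.0113,0,0,0,0,0],[0.0013,0.0113,0,0,0,0,0],[0.0013,0.0113,0,0,0,0,0],[0.0013,0.0113,0,0,0,0,0],[0.0013,0.0113,0,0,0,0,0]]])

```text
time: 4.9
tool_pos: [0.5518, 0.3909, 0.1867]
tool_rot: [0.001, 0.745, 0.667, 0.0]
contact_force: [5.5, -2.9, -3.5]
gripper_width: 0.385
grasp_force: 59.9
```

```bash
python3 - <<'E'
from h import *
t=grab("top")
h=cv2.cvtColor(t["frame"],cv2.COLOR_BGR2HSV)
m2=cv2.inRange(h,(0,200,80),(4,255,255))|cv2.inRange(h,(174,180,80),(180,255,255))
for c in cv2.findContours(m2,0,1)[0]:
    if cv2.contourArea(c)>12:
        r=cv2.minAreaRect(c);print(r, onz(t,r[0],.195), "before",onz(t,(178.37,194.17),.195))
st=manip.state();print(st["tool_pos"],st["contact_force"],st["grasp_force"])
E
```

```text
((131.67567443847656, 188.44593811035156), (5.096368789672852, 11.507928848266602), 9.462322235107422) [0.53289142 0.22192564 0.195     ] before [0.51929246 0.10889354 0.195     ]
[0.55204965 0.39257201 0.18672269] [ 7.01012591  0.88144335 -3.0846895 ] 60.49775719642639
```

>>> play_rows(series=[[[0.001,0.001,0,0,0,0,0],[0.0005,0.0015,0,0,0,0,0],[0.0003,0.0015,0,0,0,0,0],[0,0,0,0,0,0,0]]])

```text
time: 5.35
tool_pos: [0.5524, 0.3948, 0.1867]
tool_rot: [-0.0, 0.745, 0.667, -0.0]
contact_force: [1.4, 0.4, -5.7]
gripper_width: 0.383
grasp_force: 60.4
```

>>> play_rows(series=[[[0,0,0,0,0,0,0.8],[0,0,0,0,0,0,0.8],[0,0,0,0,0,0,0.8],[0,0,0.03,0,0,0,0.8],[0,0,0.045,0,0,0,0.6],[0,0,0.045,0,0,0,0.55],[0,0,0.045,0,0,-4,0.55],[0,-0.025,0.035,0,0,-8,0.55],[-0.004,-0.045,0.013,0,0,-8,0.55],[-0.004,-0.047,0,0,0,-8,0.55]]])

```text
time: 6.35
tool_pos: [0.5453, 0.2771, 0.4054]
tool_rot: [0.001, 0.885, 0.465, 0.004]
contact_force: [0.4, -0.4, 0.4]
gripper_width: 0.546
grasp_force: 0.0
```

>>> play_rows(series=[[[-0.004,-0.047,0,0,0,-8,0.55],[-0.004,-0.047,0,0,0,-8,0.55],[-0.004,-0.047,0,0,0,-8,0.55],[-0.004,-0.047,0,0,0,-8,0.55],[-0.004,-0.047,0,0,0,-8,0.55],[-0.004,-0.047,0,0,0,-8,0.55],[-0.004,-0.047,0,0,0,-6,0.55],[-0.004,-0.047,0,0,0,0,0.55],[-0.004,-0.047,0,0,0,0,0.55],[-0.004,-0.047,0,0,0,0,0.55]]])

```text
time: 7.35
tool_pos: [0.5043, -0.1944, 0.4014]
tool_rot: [0.0, 1.0, 0.014, 0.001]
contact_force: [1.3, 0.3, 0.7]
gripper_width: 0.548
grasp_force: 0.0
```

>>> play_rows(series=[[[-0.0025,-0.027,-0.04,0,0,0,0.55],[-0.002,-0.027,-0.04,0,0,0,0.55],[0,0,-0.048,0,0,0,0.55],[0,0,-0.048,0,0,0,0.55],[0,0,-0.048,0,0,0,0.55],[0,0,-0.048,0,0,0,0.55],[0,0,-0.035,0,0,0,0.55],[0,0,-0.02,0,0,0,0.55],[0,0,0,0,0,0,0.55]]])

```text
time: 8.25
tool_pos: [0.4981, -0.245, 0.0699]
tool_rot: [-0.002, 1.0, 0.014, -0.003]
contact_force: [-0.6, -0.3, -0.6]
gripper_width: 0.549
grasp_force: 0.0
```

```bash
python3 - <<'E'
from h import *
t=grab("top");s=grab("side")
a=cv2.resize(t["frame"][175:250,280:380],None,fx=4,fy=4,interpolation=cv2.INTER_CUBIC)
b=cv2.resize(s["frame"][210:310,250:350],None,fx=4,fy=4,interpolation=cv2.INTER_CUBIC)
c=cv2.resize(t["frame"][165:225,80:215],None,fx=3,fy=3,interpolation=cv2.INTER_CUBIC)
o=np.zeros((580,800,3),np.uint8);o[:300,:400]=a;o[:400,400:]=b;o[400:580,:405]=c
cv2.imwrite("pics/strip.png",np.clip(o*1.4,0,255).astype(np.uint8))
st=manip.state();p=st["tool_pos"];print(p,proj(t,p),proj(s,p))
E
```

```text
[ 0.50088585 -0.24688301  0.07432463] [320.58744803 211.60802198] [297.95458323 260.19982994]
```

View pics/strip.png

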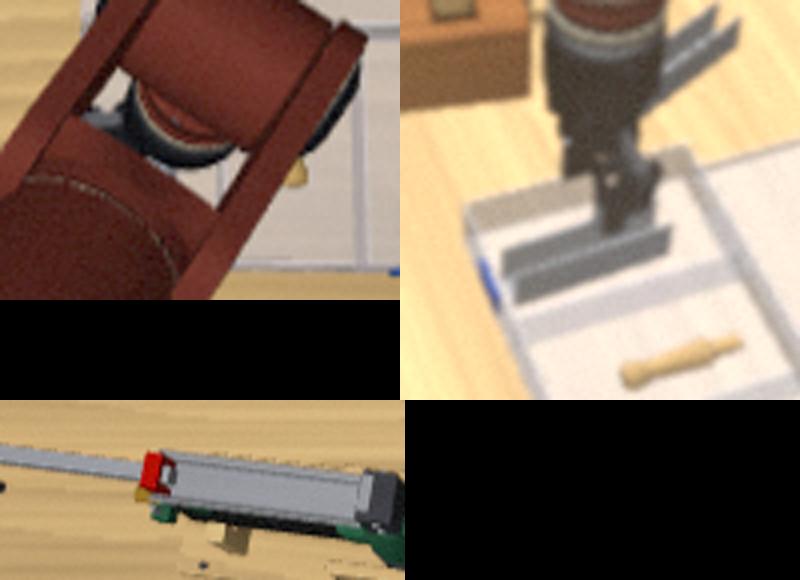

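The side crop shows the gripper above the strip with its fingers astride. The rail stays drawn back, with the channel free. I'll descend, check and close.

>>> play_rows(series=[[[-0.001,-0.0015,-0.015,0,0,0,0.55],[0,0,-0.015,0,0,0,0.55],[0,0,-0.013,0,0,0,0.55],[0,0,-0.01,0,0,0,0.55],[0,0,0,0,0,0,0.55],[0,0,0,0,0,0,0.55]]])

```text
time: 8.95
tool_pos: [0.4992, -0.248, 0.0199]
tool_rot: [-0.0, 1.0, 0.014, -0.0]
contact_force: [0.0, 0.5, 0.4]
gripper_width: 0.55
grasp_force: 0.0
```

>>> play_rows(series=[[[0,0,0,0,0,0,0],[0,0,0,0,0,0,0],[0,0,0,0,0,0,0],[0,0,0,0,0,0,0],[0,0,0,0,0,0,0]]])

```text
time: 9.45
tool_pos: [0.5001, -0.2486, 0.0213]
tool_rot: [0.001, 1.0, 0.014, 0.001]
contact_force: [0.0, -0.5, 5.1]
gripper_width: 0.285
grasp_force: 62.2
```

>>> play_rows(series=[[[0,0,0.01,0,0,0,0],[0,0,0.02,0,0,0,0],[0,0,0.03,0,0,0,0],[0,0,0.04,0,0,0,0],[0,0,0.045,0,0,0,0],[0,0,0.045,0,0,0,0],[0,0,0.045,0,0,0,0],[0,0,0.04,0,0,0,0],[0,0,0.025,0,0,0,0],[0,0,0.01,0,0,0,0]]])

```text
time: 10.45
tool_pos: [0.4998, -0.2484, 0.3338]
tool_rot: [0.001, 1.0, 0.014, 0.002]
contact_force: [0.3, 0.2, -1.7]
gripper_width: 0.29
grasp_force: 61.4
```

```bash
python3 - <<'E'
from h import *
t=grab("top");f=t["frame"];h=cv2.cvtColor(f,cv2.COLOR_BGR2HSV).astype(int)
big=cv2.resize(f,None,fx=1,fy=1)
S,V=h[...,1],h[...,2]
U=[];T=[];B=[]
for u in range(140,196,5):
    col=S[180:215,u]; v=V[180:215,u]
    if u%15==5: print(u,list(col),list(v))
E
```

```text
140 [np.int64(106), np.int64(104), np.int64(58), np.int64(9), np.int64(11), np.int64(13), np.int64(11), np.int64(17), np.int64(11), np.int64(13), np.int64(15), np.int64(13), np.int64(13), np.int64(12), np.int64(12), np.int64(15), np.int64(12), np.int64(10), np.int64(8), np.int64(12), np.int64(0), np.int64(31), np.int64(102), np.int64(107), np.int64(103), np.int64(103), np.int64(106), np.int64(102), np.int64(105), np.int64(104), np.int64(104), np.int64(105), np.int64(106), np.int64(106), np.int64(87)] [np.int64(159), np.int64(164), np.int64(131), np.int64(115), np.int64(121), np.int64(99), np.int64(111), np.int64(123), np.int64(121), np.int64(120), np.int64(122), np.int64(120), np.int64(122), np.int64(123), np.int64(123), np.int64(122), np.int64(124), np.int64(101), np.int64(94), np.int64(83), np.int64(47), np.int64(25), np.int64(75), np.int64(141), np.int64(158), np.int64(158), np.int64(159), np.int64(160), np.int64(161), np.int64(162), np.int64(157), np.int64(153), np.int64(152), np.int64(151), np.int64(155)]
155 [np.int64(104), np.int64(100), np.int64(106), np.int64(94), np.int64(3
[... 2282 characters left out ...]
nt64(13), np.int64(10), np.int64(7), np.int64(12), np.int64(8), np.int64(23), np.int64(78), np.int64(44), np.int64(110), np.int64(106), np.int64(108), np.int64(104), np.int64(105)] [np.int64(161), np.int64(165), np.int64(167), np.int64(164), np.int64(164), np.int64(161), np.int64(145), np.int64(131), np.int64(116), np.int64(122), np.int64(110), np.int64(107), np.int64(123), np.int64(126), np.int64(127), np.int64(126), np.int64(125), np.int64(127), np.int64(126), np.int64(126), np.int64(126), np.int64(124), np.int64(122), np.int64(101), np.int64(106), np.int64(82), np.int64(33), np.int64(22), np.int64(23), np.int64(23), np.int64(97), np.int64(142), np.int64(154), np.int64(157), np.int64(161)]
```

```bash
python3 - <<'E'
from h import *
t=grab("top")
u=np.array([140,155,170,185]);A=[182.,183.6,185.6,187.3];B=[199.6,201.3,203.3,205.4]
a=np.array([onz(t,p,.18) for p in zip(u,A)]);b=np.array([onz(t,p,.18) for p in zip(u,B)])
for q in(a,b): k=np.polyfit(q[:,1],q[:,0],1);print(k,np.degrees(np.arctan2(1,k[0])),"x@.118:",np.polyval(k,.118))
E
```

```text
[0.11729032 0.52873025] 83.31032488728154 x@.118: 0.5425705098244731
[0.12672591 0.48299573] 82.7776384432595 x@.118: 0.49794938934445215
```

>>> play_rows(series=[[[0.002,0.038,0.02,0,0,8.15,0],[0.002,0.038,0.02,0,0,8.15,0],[0.002,0.038,0,0,0,8.15,0],[0.002,0.038,0,0,0,8.15,0],[0.002,0.038,0,0,0,8.15,0],[0.002,0.038,0,0,0,8.15,0],[0.002,0.038,0,0,0,8.15,0],[0.002,0.038,0,0,0,8.15,0],[0.003,0.038,0,0,0,8.15,0],[0.003,0.038,0,0,0,8.15,0]]])

```text
time: 11.55
tool_pos: [0.5203, 0.1334, 0.3667]
tool_rot: [-0.002, 0.746, 0.666, -0.002]
contact_force: [0.3, 0.5, -2.5]
gripper_width: 0.282
grasp_force: 61.4
```

>>> play_rows(series=[[[0,0,-0.03,0,0,0,0],[0,0,-0.04,0,0,0,0],[0,0,-0.04,0,0,0,0],[0,0,-0.025,0,0,0,0],[0,0,-0.01,0,0,0,0],[0,0,0,0,0,0,0],[0,0,0,0,0,0,0]]])

```text
time: 12.25
tool_pos: [0.5217, 0.1319, 0.2259]
tool_rot: [0.0, 0.748, 0.663, 0.0]
contact_force: [0.6, -0.1, -1.3]
gripper_width: 0.286
grasp_force: 61.4
```

```bash
python3 - <<'E'
from h import *
t=grab("top");s=grab("side")
a=cv2.resize(t["frame"][150:230,90:220],None,fx=4,fy=4,interpolation=cv2.INTER_CUBIC)
b=cv2.resize(s["frame"][90:190,215:285],None,fx=4,fy=4,interpolation=cv2.INTER_CUBIC)
o=np.zeros((400,800,3),np.uint8);o[:320,:520]=a;o[:400,520:800]=b
cv2.imwrite("pics/over.png",np.clip(o*1.4,0,255).astype(np.uint8))
st=manip.state();print(st["tool_pos"],st["tool_rot"],st["contact_force"],st["gripper_width"])
E
```

```text
[0.52242182 0.13195382 0.22741195] [0.00098046 0.74819978 0.66347138 0.00135837] [ 0.26269568  0.07444172 -1.89277648] 0.2871677697090843
```

View pics/over.png

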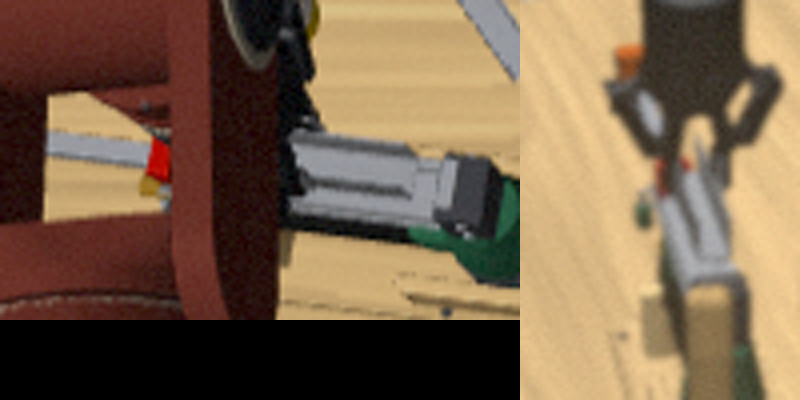

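The strip hangs lined up over the channel. Its front end is at crop px 410 and the nose block at 440, so it is about 20 mm short. I'll lower it gently while watching the force.

>>> play_rows(series=[[[0,0,-0.012,0,0,0,0],[0,0,-0.012,0,0,0,0],[0,0,-0.006,0,0,0,0],[0,0,0,0,0,0,0]]])

```text
time: 12.75
tool_pos: [0.5202, 0.1318, 0.1931]
tool_rot: [-0.001, 0.748, 0.663, -0.001]
contact_force: [-0.4, 0.4, -1.9]
gripper_width: 0.287
grasp_force: 61.4
```

>>> play_rows(series=[[[0,0,-0.003,0,0,0,0],[0,0,-0.003,0,0,0,0],[0,0,-0.002,0,0,0,0],[0,0,0,0,0,0,0]]])

```text
time: 13.15
tool_pos: [0.5212, 0.1319, 0.1871]
tool_rot: [-0.0, 0.748, 0.664, -0.0]
contact_force: [0.5, 0.6, -1.5]
gripper_width: 0.286
grasp_force: 61.4
```

No contact so far, and the crown is inside the channel. I'll go down further.

>>> play_rows(series=[[[0,0,-0.002,0,0,0,0],[0,0,-0.001,0,0,0,0],[0,0,0,0,0,0,0],[0,0,0,0,0,0,0]]])

```text
time: 13.55
tool_pos: [0.5214, 0.1319, 0.1843]
tool_rot: [0.0, 0.748, 0.664, 0.0]
contact_force: [-0.4, -0.3, -2.3]
gripper_width: 0.286
grasp_force: 61.4
```

>>> play_rows(series=[[[0,0,-0.001,0,0,0,0],[0,0,0,0,0,0,0],[0,0,0,0,0,0,0.5],[0,0,0,0,0,0,0.5],[0,0,0,0,0,0,0.5],[0,0,0.01,0,0,0,0.6],[0,0,0.03,0,0,0,0.7],[0,0,0.045,0,0,0,0.8],[0,0.02,0.04,0,0,0,0.8],[0.003,0.045,0.02,0,0,0,0.8]]])

```text
time: 14.55
tool_pos: [0.526, 0.196, 0.3348]
tool_rot: [0.002, 0.75, 0.662, 0.003]
contact_force: [1.0, 0.7, 0.8]
gripper_width: 0.801
grasp_force: 0.0
```

>>> play_rows(series=[[[0.005,0.045,0,0,0,0,0.8],[0.005,0.045,0,0,0,0,0.8],[0.006,0.045,0,0,0,0,0.8],[0.006,0.045,0,0,0,0,0.8],[0.003,0.018,0,0,0,0,0.8],[0.003,0,-0.03,0,0,0,0.8],[0,0,0,0,0,0,0.8]]])

```text
time: 15.25
tool_pos: [0.551, 0.3948, 0.2942]
tool_rot: [-0.001, 0.748, 0.664, -0.003]
contact_force: [-0.4, 0.7, -0.3]
gripper_width: 0.794
grasp_force: 0.0
```

```bash
python3 - <<'E'
from h import *
t=grab("top");s=grab("side")
a=cv2.resize(t["frame"][165:225,80:220],None,fx=5.5,fy=5.5,interpolation=cv2.INTER_CUBIC)
b=cv2.resize(s["frame"][110:180,230:290],None,fx=3.7,fy=3.7,interpolation=cv2.INTER_CUBIC)
o=np.zeros((600,800,3),np.uint8);o[:330,:770]=a;o[335:335+259,:222]=b
cv2.imwrite("pics/loaded.png",np.clip(o*1.4,0,255).astype(np.uint8))
st=manip.state();print(st["tool_pos"],st["tool_rot"],st["contact_force"],st["gripper_width"])
E
```

```text
[0.5520123  0.39453553 0.29797361] [-1.79166700e-04  7.48241100e-01  6.63426231e-01 -9.27884667e-04] [0.12818042 0.31805304 0.04572882] 0.7952647897015344
```

View pics/loaded.png

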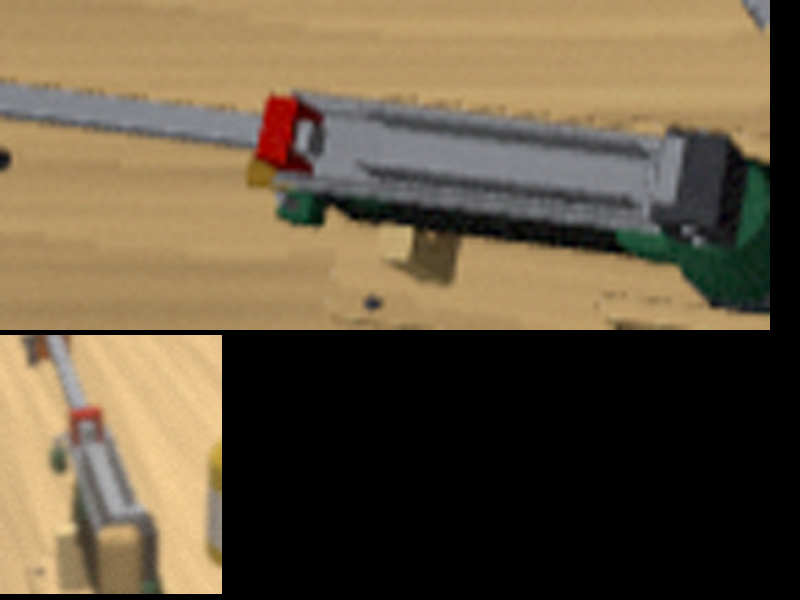

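The strip is seated in the channel, at crop px 365–650, with the bar end clear behind it at 320. Now I'll regrip the orange block.

>>> play_rows(series=[[[0,0,-0.035,0,0,0,0.8],[0,0,-0.035,0,0,0,0.8],[0,0,-0.028,0,0,0,0.8],[0,0,-0.012,0,0,0,0.8],[0,0,0,0,0,0,0],[0,0,0,0,0,0,0],[0,0,0,0,0,0,0],[0,0,0,0,0,0,0],[0,0,0,0,0,0,0]]])

```text
time: 16.25
tool_pos: [0.5528, 0.3957, 0.1917]
tool_rot: [-0.0, 0.748, 0.664, 0.002]
contact_force: [-4.3, -0.4, 6.4]
gripper_width: 0.385
grasp_force: 61.7
```

>>> play_rows(series=[[[-0.0015,-0.0095,-0.001,0,0,0,0],[-0.0015,-0.0095,-0.001,0,0,0,0],[-0.0012,-0.0095,-0.001,0,0,0,0],[-0.0012,-0.0095,0,0,0,0,0],[-0.0012,-0.0095,0,0,0,0,0],[-0.0012,-0.0095,0,0,0,0,0],[-0.0012,-0.0095,0,0,0,0,0],[-0.0012,-0.0095,0,0,0,0,0],[-0.0012,-0.0095,0,0,0,0,0],[0,0,0,0,0,0,0]]])

```text
time: 17.25
tool_pos: [0.5424, 0.3116, 0.1916]
tool_rot: [-0.001, 0.748, 0.664, 0.004]
contact_force: [-5.2, 3.9, 12.7]
gripper_width: 0.378
grasp_force: 62.5
```

>>> play_rows(series=[[[-0.0018,-0.008,0.001,0,0,0,0],[-0.0014,-0.008,0.001,0,0,0,0],[-0.001,-0.008,0.001,0,0,0,0],[-0.001,-0.008,0,0,0,0,0],[-0.001,-0.008,0,0,0,0,0],[0,0,0,0,0,0,0]]])

```text
time: 17.85
tool_pos: [0.5372, 0.2709, 0.1917]
tool_rot: [0.001, 0.748, 0.663, 0.005]
contact_force: [4.1, 4.6, 3.6]
gripper_width: 0.382
grasp_force: 61.2
```

>>> play_rows(series=[[[0,-0.004,0,0,0,0,0],[-0.0004,-0.004,0,0,0,0,0],[-0.0005,-0.004,0,0,0,0,0],[-0.0005,-0.004,0,0,0,0,0],[0,0,0,0,0,0,0]]])

```text
time: 18.35
tool_pos: [0.5355, 0.2559, 0.1918]
tool_rot: [0.0, 0.748, 0.664, 0.005]
contact_force: [2.5, 5.8, 3.6]
gripper_width: 0.384
grasp_force: 61.3
```

>>> play_rows(series=[[[-0.0005,-0.003,0,0,0,0,0],[-0.0003,-0.003,0,0,0,0,0],[0,0,0,0,0,0,0]]])

```text
time: 18.65
tool_pos: [0.5346, 0.2491, 0.1917]
tool_rot: [0.001, 0.748, 0.664, 0.004]
contact_force: [2.2, 2.7, 4.1]
gripper_width: 0.383
grasp_force: 61.4
```

>>> play_rows(series=[[[-0.0002,-0.002,0,0,0,0,0],[-0.0002,-0.002,0,0,0,0,0],[0,0,0,0,0,0,0]]])

```text
time: 18.95
tool_pos: [0.5342, 0.2456, 0.1917]
tool_rot: [0.0, 0.748, 0.664, 0.005]
contact_force: [2.1, 6.6, 3.2]
gripper_width: 0.381
grasp_force: 61.3
```

>>> play_rows(series=[[[-0.0002,-0.0015,0,0,0,0,0],[-0.0002,-0.0015,0,0,0,0,0],[0,0,0,0,0,0,0]]])

```text
time: 19.25
tool_pos: [0.534, 0.2439, 0.1917]
tool_rot: [-0.001, 0.748, 0.664, 0.006]
contact_force: [4.2, 11.0, 3.2]
gripper_width: 0.384
grasp_force: 61.2
```

>>> play_rows(series=[[[-0.0002,-0.001,0,0,0,0,0],[-0.0002,-0.001,0,0,0,0,0],[0,0,0,0,0,0,0]]])

```text
time: 19.55
tool_pos: [0.534, 0.2438, 0.1918]
tool_rot: [-0.002, 0.748, 0.664, 0.008]
contact_force: [6.5, 17.0, -0.2]
gripper_width: 0.383
grasp_force: 60.8
```

>>> play_rows(series=[[[-0.0002,-0.001,0,0,0,0,0],[-0.0001,-0.001,0,0,0,0,0],[0,0,0,0,0,0,0]]])

```text
time: 19.85
tool_pos: [0.5339, 0.2437, 0.1919]
tool_rot: [-0.003, 0.748, 0.664, 0.01]
contact_force: [8.2, 24.2, -0.8]
gripper_width: 0.384
grasp_force: 60.6
```

It stops firmly at y = 0.2437. Travel is 0.153 m, which matches the overtravel stop at −0.003. I'll ease off, let go, lift and check.

>>> play_rows(series=[[[0.0003,0.002,0,0,0,0,0],[0.0002,0.002,0,0,0,0,0],[0.0001,0.001,0,0,0,0,0],[0,0,0,0,0,0,0.8],[0,0,0,0,0,0,0.8],[0,0,0,0,0,0,0.9],[0,0,0.02,0,0,0,0.9],[0,0,0.04,0,0,0,0.9],[0,0,0.045,0,0,0,0.9],[0,0.01,0.045,0,0,0,0.9]]])

```text
time: 20.85
tool_pos: [0.5314, 0.2503, 0.3394]
tool_rot: [0.0, 0.749, 0.663, -0.001]
contact_force: [1.7, 0.8, -0.2]
gripper_width: 0.897
grasp_force: 0.0
```

>>> play_rows(series=[[[0,0.04,0.02,0,0,0,0.9],[0,0.045,0,0,0,0,0.9],[0,0.045,0,0,0,0,0.9],[0,0.045,0,0,0,0,0.9],[0,0,0,0,0,0,0.9]]])

```text
time: 21.35
tool_pos: [0.5306, 0.4304, 0.3564]
tool_rot: [-0.001, 0.747, 0.665, -0.001]
contact_force: [0.1, 0.1, -0.7]
gripper_width: 0.901
grasp_force: 0.0
```

```bash
python3 - <<'E'
from h import *
t=grab("top");s=grab("side")
a=cv2.resize(t["frame"][110:250,90:275],None,fx=4.3,fy=4.3,interpolation=cv2.INTER_CUBIC)
cv2.imwrite("pics/done.png",np.clip(a[:600]*1.4,0,255).astype(np.uint8))
h=cv2.cvtColor(t["frame"],cv2.COLOR_BGR2HSV)
for lo,hi in(((0,200,80),(4,255,255)),((5,200,80),(14,255,255))):
    for c in cv2.findContours(cv2.inRange(h,lo,hi),0,1)[0]:
        if cv2.contourArea(c)>12: r=cv2.minAreaRect(c);print(r[0],onz(t,r[0],.2).round(4))
E
```

```text
(147.05770874023438, 190.2115478515625) [0.5275 0.1829 0.2   ]
(117.2080078125, 185.35601806640625) [0.5391 0.2552 0.2   ]
(137.5, 130.5) [0.6791 0.217  0.2   ]
```

View pics/done.png

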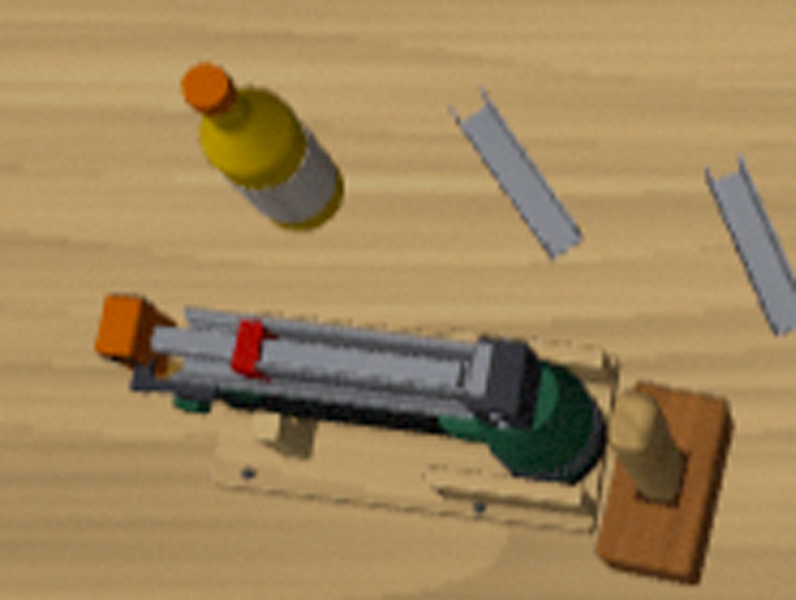

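>>> play_rows(series=[[[0,0,0,0,0,0,0.9],[0,0,0,0,0,0,0.9],[0,0,0,0,0,0,0.9],[0,0,0,0,0,0,0.9],[0,0,0,0,0,0,0.9],[0,0,0,0,0,0,0.9],[0,0,0,0,0,0,0.9],[0,0,0,0,0,0,0.9]]])

```text
time: 22.25
tool_pos: [0.5316, 0.4264, 0.3583]
tool_rot: [-0.0, 0.748, 0.664, -0.0]
contact_force: [0.7, -0.0, -0.3]
gripper_width: 0.904
grasp_force: 0.0
```

```bash
python3 - <<'E'
from h import *
t=grab("top")
def cen(img,f=1):
    h=cv2.cvtColor(img,cv2.COLOR_BGR2HSV)[160:210,90:200]
    m=cv2.inRange(h,(5,190,110),(15,255,255));M=cv2.moments(m,True);return np.array([90+M["m10"]/M["m00"],160+M["m01"]/M["m00"]]),M["m00"]
p0=cen(cv2.imread("pics/top0.png"));p1=cen(t["frame"]);print(p0,p1)
a,b=onz(t,p0[0],.212),onz(t,p1[0],.212);print(a,b,"moved",np.linalg.norm(a-b),"orig rail by tool ~.0325")
h=cv2.cvtColor(t["frame"],cv2.COLOR_BGR2HSV)
for c in cv2.findContours(cv2.inRange(h,(0,200,80),(4,255,255)),0,1)[0]:
    if cv2.contourArea(c)>12: print(cv2.minAreaRect(c)[0])
E
```

```text
(array([104.37, 183.35]), 100.0) (array([116.82474227, 185.13402062]), 97.0)
[0.54074922 0.28070337 0.212     ] [0.53654528 0.25094502 0.212     ] moved 0.030053823391908045 orig rail by tool ~.0325
(147.07693481445312, 190.11538696289062)
```

The rail is home: it moved 30 mm from its start and stays put against the spring with nothing touching it. The bottle cap is at the same pixel as before, and the mallet looks unmoved. I'm handing in.

```bash
python3 -c "
from plant import manip
print(manip.job_done())"
```

```text
the job is handed in; nothing more can be done
None
```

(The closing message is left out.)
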